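# Sweep the rind offcuts into the board's tray

### The job

Working with the fingertips and without picking anything up, draw the tray under the board all the way out, sweep the three rind offcuts along the board and over its edge into the tray, then push the tray fully home under the board. Leave the good piece of cheese standing where it is on the board, and do not disturb the pot, the carton and the tub nearby.

Things in the scene. Friction and masses are not known exactly. Their poses are not given: they have to be found in the camera images.
- board: Wooden preparation board on a low frame, fixed to the worktop, 240 mm (its x) by 300 mm (its y); the flat top is 86 mm above the origin. Origin: centre of the underside, on the worktop; z up. A steel tray with a wooden front panel slides out from under the +y end (y = +150 mm); no fence or lip stands on top. Beyond its -y end stands a cheese wire cutter, its bow lowered (148 mm high); behind the tray a film dispenser (110 mm high, its cover shut).
- tray (a joint): How far the tray is drawn out along the board's +y, in m: 0 = home, panel against the board's frame; 0.15 = all the way out, at its stop. It stands partly open at the start, stays where it is left, and slides with about 2 to 3 N. Only the part beyond the board's +y end is open above.
- tray_floor (a point): Centre of the tray's inner floor, on its upper side, 12 mm above the worktop; moves with the tray; axes as the board's. The inside measures 200 mm (x) by 240 mm (y); the thin steel walls rise 44 mm above this point. The underside of the board is 54 mm above this point. The inner face of the front panel's steel wall is 120 mm from here toward +y.
- tray_panel (a point): Middle of the top edge of the tray's wooden front panel, 63 mm above the worktop; the panel is 238 mm wide along the board's x, 14 mm thick (this point lies midway) and reaches down to 11 mm above the worktop. The inner face of the steel wall behind it is 9 mm from here toward the board (-y), the outer face 7 mm the other way. With the tray home this point lies at y = +157 mm in the board's frame.
- offcut_a: Small loose offcut of hard cheese, pale yellow paste with a brown rind, about 42 x 25 x 20 mm (its x, y, z), some 30 g, lying on the board. Origin: centre of its underside; the rind is on its +y side.
- offcut_b: Small loose offcut of hard cheese, orange paste with a dark brown rind, about 42 x 25 x 20 mm (its x, y, z), some 30 g, lying on the board. Origin: centre of its underside; the rind is on its +y side.
- offcut_c: Small loose offcut of hard cheese, cream paste with a red wax rind, about 42 x 25 x 20 mm (its x, y, z), some 30 g, lying on the board. Origin: centre of its underside; the rind is on its +y side.
- good_cut: Good piece of yellow cheese, 41 x 56 x 31 mm, standing loose on the board near the edge on the robot's side; to be left alone. The origin is the centre of the underside, z up.
- sample_pot: White printed pot, 72 mm wide, 71 mm high, loose on the worktop to the right, beyond the handle of the wire cutter; to be left alone. The origin is the centre of the underside, z up.
- cracker_box: Cracker carton, dark with a purple-red top, 58 x 64 x 70 mm, loose on the worktop at the left beyond the tray; to be left alone. The origin is the centre of the underside, z up.
- sample_tub: Clear food tub with a green lid, 119 x 155 x 70 mm, loose on the worktop behind the board; to be left alone. The origin is the centre of the underside, z up.

How it is judged:
On the way, in this order (a step that is already met when the one before it is completed fails the run):
1. the tray is drawn all the way out (within 12 mm of its stop) while the offcuts are still on the board (value of joint tray above 0.138 m and height (world z) of each of offcut_a, offcut_b, offcut_c above 0.08 m), for 0.2 s.
2. all three offcuts are in the tray, swept over the board's edge (x of offcut_a in the frame of tray_floor between -0.1 and 0.1 m and y of offcut_a in the frame of tray_floor between -0.12 and 0.12 m and z of offcut_a in the frame of tray_floor between -0.01 and 0.05 m and x of offcut_b in the frame of tray_floor between -0.1 and 0.1 m and y of offcut_b in the frame of tray_floor between -0.12 and 0.12 m and z of offcut_b in the frame of tray_floor between -0.01 and 0.05 m and x of offcut_c in the frame of tray_floor between -0.1 and 0.1 m and y of offcut_c in the frame of tray_floor between -0.12 and 0.12 m and z of offcut_c in the frame of tray_floor between -0.01 and 0.05 m), for 0.2 s.
At the end, for the whole second after the job is handed in: The tray is home (within 6 mm of closed) with all three offcuts at rest inside it; the good piece of cheese stands on the board within 20 mm of where it was, upright (all of step 2 and value of joint tray below 0.006 m and linear speed of each of offcut_a, offcut_b, offcut_c below 0.02 m/s and distance of good_cut from where it was at the start of the episode below 0.02 m and angle between good_cut's own z axis and vertical below 0.2 rad and height (world z) of good_cut above 0.08 m); the robot touches nothing.
It fails at once if an offcut is picked up (its underside more than 34 mm above the board's top) (height (world z) of any of offcut_a, offcut_b, offcut_c above 0.12 m).
It fails at once if the good piece of cheese is shifted more than 20 mm, or picked up or tipped (distance of good_cut from where it was at the start of the episode above 0.02 m or angle between good_cut's own z axis and vertical above 0.35 rad).
It fails at once if the pot, the carton or the tub is shifted more than 20 mm (distance of any of sample_pot, cracker_box, sample_tub from where it was at the start of the episode above 0.02 m).
It also fails if it takes over 67 s, if anything falls off the work surface, if the arm or the gripper's body presses on something with over 40 N, if the wrist force passes 120 N, or if a joint passes its speed limit or range.

### The arm

A 7-joint arm with a two-finger parallel gripper is mounted at the origin on a cart in front of the work surface, level with it; the furniture and walls round the work are solid. World frame = base frame: x ahead of the robot, y to its left, z up, the work surface at z = 0. Lengths are in m, angles in rad, forces in N, time in s.
With the tool pointing down it reaches from about 0.4 to 0.85 m from the base axis. Payload 6.9 kg.
Tool frame: the origin (TCP) lies midway between the tips of the shut fingers; the grasp point (between the pads) lies behind it (ctrl.pinch_z is the z of the grasp point in the tool frame, in m); z points along the fingers, y is the line along which they close (so a half turn about z gives the same grasp; the last joint's range is limited). The gripper opens to 85 mm and grips with 20 to 120 N. Pads are 22 mm wide; open, the fingers measure 114 mm over their backs; the gripper's body (76 mm by 85 mm) begins 54 mm behind the grasp point. The pads swing forward as they close: fully open they stand 13 mm farther back than shut.
Start: joints at [-1.125, 0.507, -0.238, 1.5, 0.126, 1.149, -0.155], TCP at [0.209, 0.589, 0.231] pointing down, gripper open.
Joint ranges: [-3.08, 3.08], [-0.24, 2.05], [-1.43, 1.35], [0, 2.5], [-1.52, 4.66], [0.17, 1.96], [-2.89, 2.89]. Speed limits (rad/s): [2.39, 2.39, 3.14, 3.14, 3.14, 3.14, 3.14].

### API

Orientations are given as a unit quaternion [w, x, y, z].
In Python, from station import ctrl, get_state, vision, ticket, models gives the robot as it stands. Calls block until the motion is done:
- ctrl.movep(position, orientation): joint-space move of the TCP to a pose.
- ctrl.movel(position, frame=None, max_speed=0.15): straight line of the TCP; frame=None keeps the orientation; max_speed is the mean speed in m/s.
- ctrl.set_joints(angles): joint-space move.
- ctrl.ungrasp() and ctrl.close_gripper(force=None): open the fingers fully, or close them until they stop; force is the grip in N (None keeps the last).
- ctrl.pause(seconds).
- ctrl.ik(position, orientation): joint angles nearest the present ones, or None.
- get_state(): the state.
- vision.grab_frame(name): name is "scene" or "top"; returns (picture, depth): 480x640x3 uint8, blue, green, red; 480x640 float32, m along the optical axis (not along the pixel's ray), 0 where there is no reading.
- vision.camera_info(name): a dict with "mtx" (3x3 intrinsics, pixels), "R" (3x3) and "t" (3): a world point X has camera coordinates R X + t. Camera axes: x right, y down, z forward; pixel columns grow to the right and rows downward; lengths in m; the calibration is good to about 2 mm. A picture is of the moment at which its call begins. camera_info takes no time and is no camera call.
A pose or a line that the arm cannot do raises ctrl.Unreachable and nothing moves.
- ticket.close_job(): hands the job in; it is judged then, once.
Trained networks look in the newest picture that a camera, given by its name, has taken for a name from the list of things; names that differ only in an ending like _2 or _b are one class to them, and where a whole thing is asked for, a point or a joint stands for the part that bears it (a point fixed in the world has none). Each returns a list of dicts, best first, with "p" (0 to 1); they miss things now and then, are a little off and sometimes report something else, mostly with a low value. They report only what shows in the picture. A call takes as long as a camera call.
- models.recognise(camera, target): "point" ([column, row] in pixels, amid what is visible of it).
- models.masks_of(camera, target): "mask" (480x640 bool, what is visible of it) and "point" ([column, row] in pixels, amid what is visible of it).
The state is a dict: "time": time; "qpos": joint angles; "qd": joint speeds; "tau": joint torques, N m; "tcp_pos": TCP position; "eef_rot": TCP orientation; "contact_force": force on the tool from outside, world axes, zero at the start; "wrist_torque": the same for the moment, N m; "width": finger opening in m; "gripper_force": force on a finger pad.
Only numpy, scipy, OpenCV 4.12 (cv2) and the standard library are available. Lean on these libraries where they do the work, as an engineer would, in place of code of your own. Each camera call takes 0.05 s, during which the arm holds its last target. There are 200 camera calls.

## Working session

There is one attempt and no reset: what is moved stays moved. The work goes in short steps, each a Python script; the robot and the scene stay as the last script left them, time stands still between calls to the robot, and variables do not carry over. Pictures are saved under pics/ and viewed, at most 10 in all, crops included, and the job is handed in when it is done.

```bash
mkdir -p pics; ls
cat > h.py <<'E'
import numpy as np, cv2
from station import ctrl, get_state, vision, ticket, models
def world(cam,uv,d):
    c=vision.camera_info(cam); K=np.array(c["mtx"]);R=np.array(c["R"]);t=np.array(c["t"])
    uv=np.atleast_2d(uv).astype(float); d=np.atleast_1d(d)
    p=np.c_[uv,np.ones(len(uv))]@np.linalg.inv(K).T*d[:,None]
    return (p-t)@R
def cloud(cam,mask,depth):
    r,c=np.nonzero(mask&(depth>0)); return world(cam,np.c_[c,r],depth[r,c])
E
python3 - <<'E'
from h import *
s=get_state();print(s["time"],s["tcp_pos"],s["eef_rot"],s["width"],ctrl.pinch_z)
for cam in("scene","top"):
    p,d=vision.grab_frame(cam);cv2.imwrite(f"pics/{cam}0.png",p);np.save(f"{cam}0.npy",d)
    for n in["board","tray_panel","offcut_a","good_cut","sample_pot","cracker_box","sample_tub"]:
        for m in models.masks_of(cam,n)[:4]:
            if m["p"]<.3: continue
            w=cloud(cam,m["mask"],d)
            print(cam,n,round(m["p"],2),np.round(m["point"]),len(w),np.round(np.median(w,0),3) if len(w) else "",np.round(np.percentile(w,[3,97],axis=0),3).tolist() if len(w) else "")
E
```

```text
pics
0.0 [0.20880595 0.5885361  0.23043899] [-1.22741669e-04  1.69543986e-01  9.85522213e-01 -8.88339525e-04] 0.08522896480784257 -0.0187
scene board 0.57 [316. 262.] 10170 [0.477 0.041 0.083] [[0.385, -0.103, 0.01], [0.616, 0.285, 0.09]]
scene tray_panel 0.71 [260. 233.] 1572 [0.494 0.28  0.036] [[0.388, 0.23, 0.007], [0.605, 0.293, 0.064]]
scene tray_panel 0.67 [324. 236.] 155 [0.557 0.086 0.1  ] [[0.548, 0.068, 0.086], [0.575, 0.109, 0.107]]
scene offcut_a 0.64 [327. 236.] 160 [0.557 0.087 0.1  ] [[0.548, 0.068, 0.086], [0.577, 0.109, 0.107]]
scene offcut_a 0.61 [356. 268.] 160 [ 0.519 -0.057  0.103] [[0.502, -0.066, 0.085], [0.544, -0.041, 0.11]]
scene offcut_a 0.42 [298. 241.] 136 [0.493 0.12  0.102] [[0.478, 0.11, 0.086], [0.516, 0.134, 0.108]]
scene good_cut 0.7 [297. 265.] 413 [0.416 0.053 0.112] [[0.398, 0.03, 0.085], [0.446, 0.086, 0.119]]
scene good_cut 0.31 [406. 354.] 873 [ 0.393 -0.31   0.068] [[0.37, -0.335, 0.004], [0.434, -0.274, 0.073]]
scene sample_pot 0.66 [407. 353.] 899 [ 0.394 -0.31   0.068] [[0.37, -0.335, 0.001], [0.437, -0.275, 0.073]]
scene cracker_box 0.61
[... 528 characters left out ...]
1 [ 0.519 -0.051  0.106] [[0.501, -0.064, 0.093], [0.539, -0.04, 0.111]]
top offcut_a 0.48 [306. 255.] 170 [0.559 0.092 0.103] [[0.548, 0.074, 0.093], [0.571, 0.108, 0.109]]
top good_cut 0.87 [326. 317.] 445 [0.421 0.059 0.115] [[0.399, 0.032, 0.088], [0.442, 0.084, 0.121]]
top sample_pot 0.82 [483. 323.] 773 [ 0.398 -0.305  0.07 ] [[0.368, -0.335, 0.024], [0.429, -0.275, 0.076]]
top cracker_box 0.81 [152. 256.] 851 [0.581 0.471 0.067] [[0.557, 0.446, 0.008], [0.611, 0.506, 0.074]]
top cracker_box 0.6 [311. 282.] 16026 [0.499 0.093 0.084] [[0.388, -0.093, 0.008], [0.614, 0.284, 0.091]]
top sample_tub 0.93 [359. 179.] 2812 [ 0.752 -0.042  0.067] [[0.695, -0.111, 0.058], [0.812, 0.029, 0.074]]
```

View pics/top0.png

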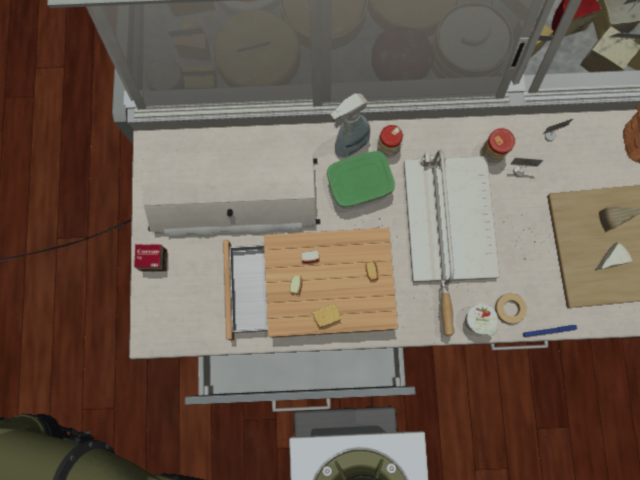

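View pics/scene0.png

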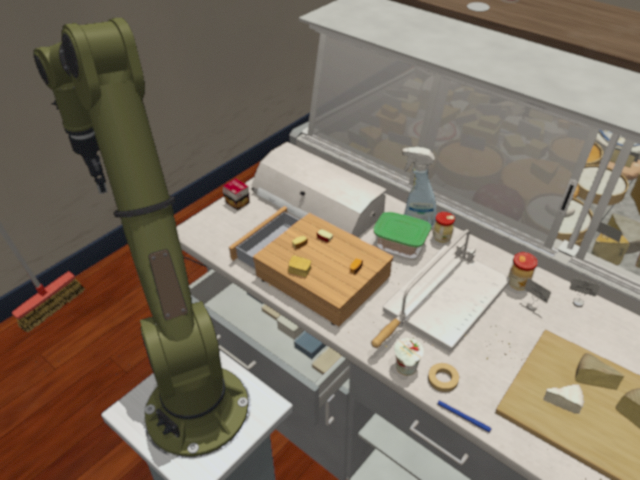

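Run:
```python
from h import *
d=np.load("top0.npy"); w=cloud("top",d>0,d)
# board top: level z 0.08..0.092
m=(abs(w[:,2]-.086)<.006)&(w[:,0]>.3)&(w[:,0]<.7)&(w[:,1]>-.2)&(w[:,1]<.3)
print("board",cv2.minAreaRect(w[m][:,:2].astype(np.float32)),m.sum(),np.median(w[m][:,2]))
m=(abs(w[:,2]-.063)<.005)&(w[:,0]>.36)&(w[:,0]<.64)&(w[:,1]>.25)&(w[:,1]<.35)
print("panel",cv2.minAreaRect(w[m][:,:2].astype(np.float32)),m.sum())
p=w[m];
for x in(.4,.45,.5,.55,.6):
    q=p[abs(p[:,0]-x)<.015]; print(x,q[:,1].min(),q[:,1].max())
# height profile beyond
m=(w[:,2]>.02)&(w[:,1]>.30)&(w[:,0]>.3); 
h,xe,ye=np.histogram2d(w[m][:,0],w[m][:,1],bins=[np.arange(.3,1,.05),np.arange(.25,.75,.05)]);print(h.astype(int))
```

```text
board ((0.5424712300300598, 0.09633157402276993), (0.32112497091293335, 0.3993866443634033), 0.9255980849266052) 11805 0.0857252404378888
panel ((0.4984510838985443, 0.2739400565624237), (0.04614417627453804, 0.23676709830760956), 89.58585357666016) 538
0.4 0.25159816389383627 0.29416524461843885
0.45 0.27924716323761184 0.2952609550198637
0.5 0.2819425671101968 0.2951180345764161
0.55 0.2799646067085473 0.29668168056096544
0.6 0.25012834973384485 0.29588160706122424
[[  0   0   0   0   0   0   0   0   0]
 [  0   0   0   0   0   0   0   0   0]
 [  0   0   0   0   0   0   0   0   0]
 [  0   0   0   0   0   0   0   0   0]
 [  0   0   0   0   0   0   0   0   0]
 [  0   0   0 113 438  71   0   0   0]
 [  0  61  62  95 106  20   0   0   0]
 [  0 537 533 547 317   0   0   0   0]
 [  0 466 467 467 294   0   0   0   0]
 [  0 424 417 425 259   0   0   0   0]
 [  0 259 262 264 163   0   0   0   0]
 [  0   0   0   0   0   0   0   0   0]
 [  0 207 212 215 214 201  86   0   0]]
```

The top view shows the board at columns 265–396, rows 230–335, with +x up and +y to the left. The panel is at column 228. The three offcuts are at (297,285), (310,257) and (371,271), the good cut at (326,317), and the dispenser lies beyond x≈0.6. The detections agree with the picture. I'll refine the board and offcut poses next.

Run:
```python
from h import *
d=np.load("top0.npy"); w=cloud("top",d>0,d)
m=(w[:,2]>.081)&(w[:,2]<.091)&(w[:,0]>.36)&(w[:,0]<.64)&(w[:,1]>-.14)&(w[:,1]<.23)
b=w[m]
for y in np.arange(-.1,.22,.04):
    q=b[abs(b[:,1]-y)<.01,0]; print("y%.2f"%y,np.round([q.min(),q.max()],3) if len(q) else "")
for x in np.arange(.39,.62,.04):
    q=b[abs(b[:,0]-x)<.01,1]; print("x%.2f"%x,np.round([q.min(),q.max()],3) if len(q) else "")
m=(w[:,2]>.099)&(w[:,2]<.13)&(w[:,0]>.38)&(w[:,0]<.6)&(w[:,1]>-.09)&(w[:,1]<.2)
q=w[m][:,:2]
from scipy.cluster.hierarchy import fclusterdata
l=fclusterdata(q,.012,criterion="distance",method="single")
for i in set(l):
    if (l==i).sum()>20: print((l==i).sum(),cv2.minAreaRect(q[l==i].astype(np.float32)),q[l==i].min(0).round(3),q[l==i].max(0).round(3))
def quat(yaw): return np.array([0,np.sin(yaw/2),np.cos(yaw/2),0])*1
from scipy.spatial.transform import Rotation as R
for n,e in(("start",get_state()["eef_rot"]),("0",[0,0,1,0]),("1",[0,1,0,0])):
    e=np.array(e);M=R.from_quat(np.r_[e[1:],e[0]]).as_matrix();print(n,M.round(2).tolist(),[None if (j:=ctrl.ik(p,e)) is None else np.round(j,2).tolist() for p in([.5,.25,.035],[.5,.4,.035],[.52,-.1,.093],[.5,.25,.2])])
```

```text
y-0.10 [0.386 0.624]
y-0.06 [0.385 0.624]
y-0.02 [0.384 0.623]
y0.02 [0.383 0.622]
y0.06 [0.383 0.622]
y0.10 [0.382 0.621]
y0.14 [0.382 0.62 ]
y0.18 [0.381 0.62 ]
x0.39 [-0.106  0.194]
x0.43 [-0.105  0.195]
x0.47 [-0.105  0.194]
x0.51 [-0.103  0.195]
x0.55 [-0.103  0.197]
x0.59 [-0.101  0.198]
182 ((0.5203626155853271, -0.05244326591491699), (0.04180103912949562, 0.0253228098154068), 4.069335460662842) [ 0.5   -0.066] [ 0.542 -0.039]
423 ((0.42087242007255554, 0.05754195898771286), (0.03986435383558273, 0.05510053038597107), 21.555660247802734) [0.396 0.028] [0.446 0.088]
169 ((0.5596404075622559, 0.08901616185903549), (0.02499973028898239, 0.039993658661842346), 1.2631583213806152) [0.547 0.069] [0.572 0.109]
163 ((0.4968908429145813, 0.12470010668039322), (0.02423076517879963, 0.0410621277987957), 78.44935607910156) [0.475 0.112] [0.518 0.137]
start [[-0.94, 0.33, 0.0], [0.33, 0.94, 0.0], [-0.0, 0.0, -1.0]] [[-0.4, 0.64, -0.17, 1.9, 0.18, 0.61, 0.55], [-0.61, 0.73, -0.17, 1.68, 0.17, 0.75, 0.37], [0.1, 0.52, 0.06, 1.93, -0.05, 0.69, 1.42], [-0.39, 0.43, -0.18, 1.73, 0.09, 0.99, 0.63]]
0 [[-1.0, 0.0, 0.0], [0.0, 1.0, 0.0], [0.0, 0.0, -1.0]] [[-0.35, 0.64, -0.24, 1.9, 0.25, 0.62, 0.82], [-0.57, 0.73, -0.24, 1.68, 0.23, 0.76, 0.65], [0.15, 0.52, -0.0, 1.93, 0.0, 0.69, 1.71], [-0.34, 0.43, -0.24, 1.72, 0.12, 1.0, 0.94]]
1 [[1.0, 0.0, 0.0], [0.0, -1.0, 0.0], [0.0, 0.0, -1.0]] [[-0.74, 0.67, 0.37, 1.91, -0.39, 0.63, -1.7], [-0.96, 0.77, 0.43, 1.68, -0.42, 0.78, -1.91], [-0.21, 0.58, 0.55, 1.94, -0.44, 0.74, -0.98], [-0.84, 0.47, 0.5, 1.73, -0.26, 1.01, -1.81]]
```

```bash
cat >> h.py <<'E'
S=.5**.5
Q=[0,S,S,0]
def F(): return np.round(get_state()["contact_force"],1)
def T(): return np.round(get_state()["tcp_pos"],3)
E
python3 - <<'E'
from h import *
import h
js=ctrl.ik([.5,.25,.2],[0,S,S,0]); j2=ctrl.ik([.5,.25,.2],[0,S,-S,0]); print(js,j2)
ctrl.close_gripper(20)
ctrl.movep([.5,.245,.2],Q); print(get_state()["time"],T(),F())
ctrl.movel([.5,.245,.032]); print(T(),F())
ctrl.movel([.4985,.325,.032],max_speed=.08); print(T(),F())
y=.325
while y<.346:
    y+=.002; ctrl.movel([.4985,y,.032],max_speed=.04); f=F(); print(y,T()[1],f)
    if abs(f[1])>9: break
p,d=vision.grab_frame("top");cv2.imwrite("pics/top1.png",p)
w=cloud("top",d>0,d)
m=(abs(w[:,2]-.063)<.005)&(w[:,1]>.25)&(w[:,1]<.4)&((abs(w[:,0]-.43)<.02)|(abs(w[:,0]-.57)<.02)); print(np.percentile(w[m][:,1],[2,50,98]),get_state()["time"])
E
```

```text
[-0.58900541  0.43094288  0.12109284  1.72792847 -0.06053972  0.98634818
 -0.44545956] [-0.08328934  0.48456265 -0.64837223  1.72128517  0.33076878  1.04747787
  2.29775439]
3.225 [0.499 0.247 0.2  ] [0.3 0.  1. ]
[0.501 0.245 0.033] [ 0.5 -0.5  0.7]
[0.498 0.325 0.032] [ 0.2 -0.4  0.2]
0.327 0.327 [ 0.8 -0.8 -1.1]
0.329 0.329 [-0.4 -1.4 -0.2]
0.331 0.331 [-0.6 -1.9  0.3]
0.333 0.333 [-1.4 -1.1 -0.4]
0.335 0.335 [ 0.6 -1.6 -0.1]
0.337 0.336 [-0.9 -5.   2.3]
0.339 0.336 [-1.5 -9.   4.4]
0.341 0.336 [ -1.5 -13.6   7.9]
[0.34608334 0.3481411  0.35132364] 7.6917
```

Run:
```python
from h import *
ctrl.movel([.4985,.31,.032]); ctrl.movel([.4985,.31,.15],max_speed=.25)
def sweep(x,y0,ye=.212):
    ctrl.movel([x,y0,.15],max_speed=.25); ctrl.movel([x,y0,.092]); print("down",T(),F())
    ctrl.movel([x,.16,.092],max_speed=.1); print(T(),F())
    ctrl.movel([x,ye,.092],max_speed=.06); print(T(),F())
    ctrl.movel([x,ye,.15],max_speed=.25)
sweep(.497,.087)
sweep(.560,.042)
p,d=vision.grab_frame("top");cv2.imwrite("pics/top2.png",p[180:380,180:440].repeat(3,0).repeat(3,1)); print(get_state()["time"])
```

```text
down [0.497 0.088 0.092] [0.1 0.2 0.8]
[0.497 0.159 0.092] [-0.1 -0.4  0.6]
[0.497 0.211 0.092] [ 0.5 -0.7 -0. ]
down [0.56  0.043 0.092] [-1.2 -0.1  0.7]
[0.56  0.159 0.092] [-0.3 -0.8  0.2]
[0.56  0.211 0.092] [-0.5  0.1  0.3]
16.725
```

View pics/top2.png

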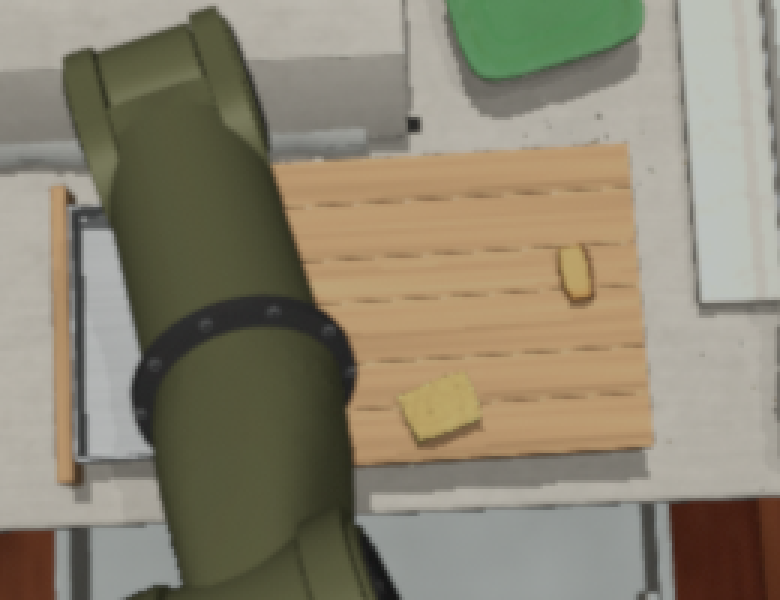

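The arm hides the tray in this view. B is at (575,272) in the crop and the good cut is unmoved at (440,408). I'll move behind B and look from there before sweeping it.

Run:
```python
from h import *
x=.521
ctrl.movel([x,-.092,.15],max_speed=.25); ctrl.movel([x,-.092,.092]); print("down",T(),F())
p,d=vision.grab_frame("top");cv2.imwrite("pics/top3.png",p[180:380,180:440].repeat(3,0).repeat(3,1)); print(get_state()["time"])
for m in models.masks_of("top","offcut_a"):
    w=cloud("top",m["mask"],d); print(round(m["p"],2),np.round(m["point"]),np.round(np.median(w,0),3),np.round(np.percentile(w,[3,97],axis=0),3).tolist())
```

```text
down [ 0.521 -0.091  0.092] [0.6 0.2 0.1]
18.6833
0.73 [243. 256.] [0.574 0.25  0.029] [[0.559, 0.231, 0.01], [0.591, 0.269, 0.037]]
0.62 [240. 297.] [0.48  0.268 0.029] [[0.463, 0.255, 0.023], [0.496, 0.283, 0.036]]
0.38 [225. 292.] [0.498 0.292 0.013] [[0.398, 0.207, 0.005], [0.599, 0.356, 0.064]]
0.31 [360. 177.] [ 0.753 -0.042  0.067] [[0.695, -0.113, 0.035], [0.812, 0.028, 0.074]]
```

View pics/top3.png

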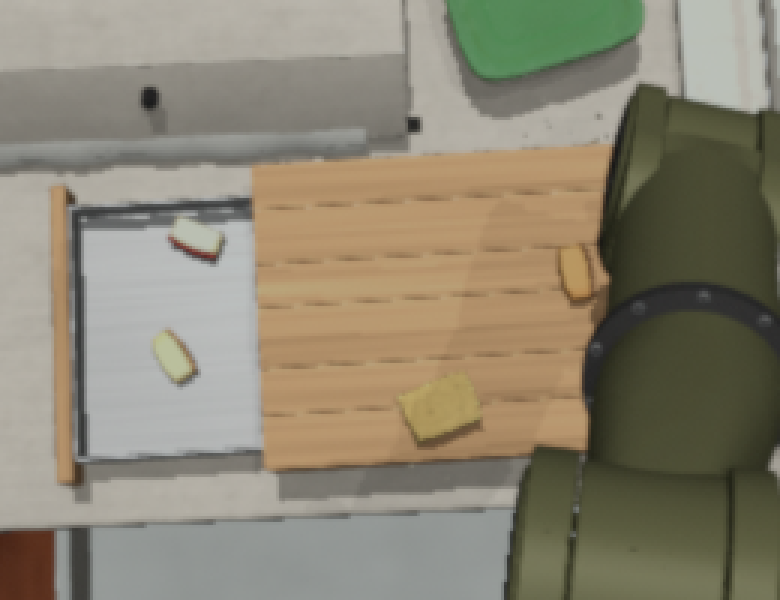

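Offcuts A (175,357) and C (197,240) are lying flat in the tray, with a clear gap at B's x. Next I sweep B, go round outside the panel and look from there.

Run:
```python
from h import *
x=.521
ctrl.movel([x,.15,.092],max_speed=.1); print(T(),F())
ctrl.movel([x,.212,.092],max_speed=.06); print(T(),F())
ctrl.movel([x,.212,.15],max_speed=.25)
ctrl.movel([.497,.395,.15],max_speed=.25); ctrl.movel([.497,.395,.035]); print(T(),F())
p,d=vision.grab_frame("top");cv2.imwrite("pics/top4.png",p[180:380,180:440].repeat(3,0).repeat(3,1)); print(get_state()["time"])
p,d2=vision.grab_frame("scene");cv2.imwrite("pics/scene4.png",p[160:330,200:420].repeat(3,0).repeat(3,1))
for c,dd in(("top",d),("scene",d2)):
  for m in models.masks_of(c,"offcut_a"):
    w=cloud(c,m["mask"],dd); print(c,round(m["p"],2),np.round(m["point"]),np.round(np.median(w,0),3),np.round(np.percentile(w,[3,97],axis=0),3).tolist())
```

```text
[0.521 0.15  0.092] [ 0.5 -0.4  0.6]
[0.521 0.211 0.092] [-0.7 -0.1 -0.2]
[0.498 0.395 0.036] [-0.1 -0.8 -0.1]
24.725
top 0.76 [243. 256.] [0.574 0.249 0.029] [[0.56, 0.232, 0.022], [0.588, 0.267, 0.035]]
top 0.5 [242. 298.] [0.477 0.268 0.031] [[0.462, 0.254, 0.023], [0.494, 0.28, 0.036]]
top 0.48 [250. 276.] [0.523 0.241 0.031] [[0.503, 0.23, 0.014], [0.543, 0.252, 0.037]]
top 0.2 [482. 324.] [ 0.399 -0.305  0.07 ] [[0.368, -0.336, 0.025], [0.431, -0.275, 0.076]]
scene 0.54 [276. 238.] [0.524 0.247 0.031] [[0.474, 0.196, 0.017], [0.547, 0.265, 0.085]]
scene 0.4 [257. 242.] [0.475 0.264 0.027] [[0.461, 0.252, 0.012], [0.497, 0.279, 0.034]]
scene 0.37 [285. 224.] [0.576 0.256 0.028] [[0.563, 0.244, 0.013], [0.596, 0.281, 0.036]]
```

View pics/top4.png

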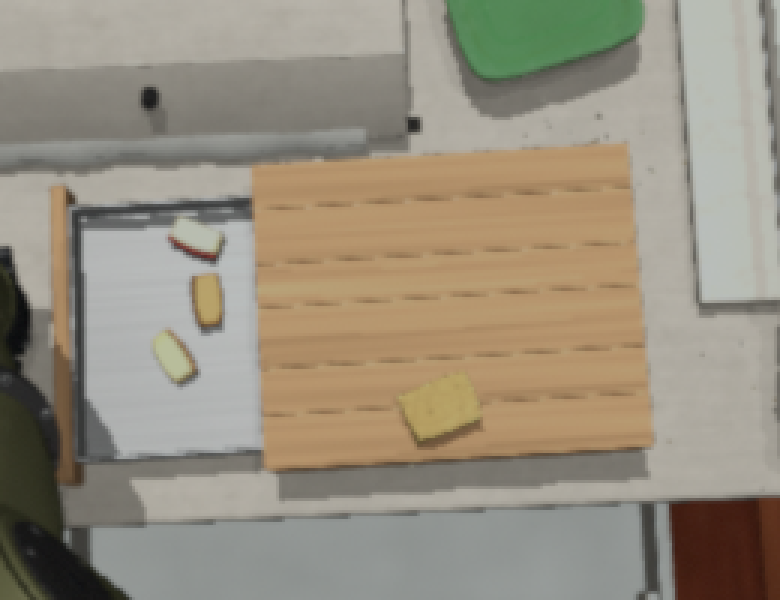

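View pics/scene4.png

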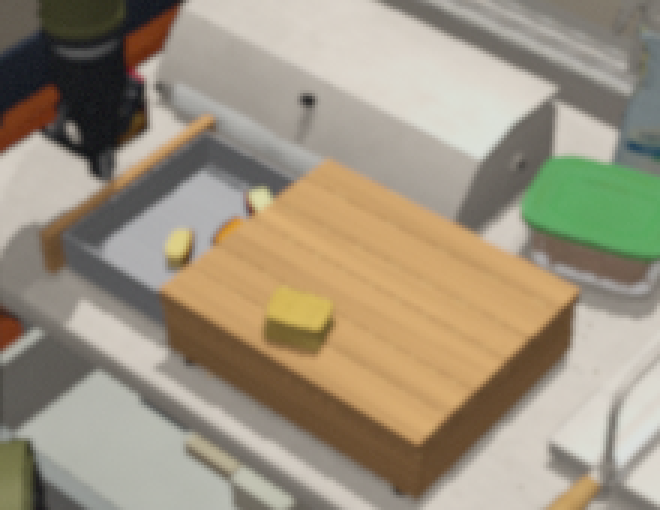

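All three offcuts lie flat in the tray, at (197,240), (207,300) and (175,357) in the top crop. The good cut hasn't moved. Now I push the tray home.

Run:
```python
from h import *
ctrl.movel([.4985,.245,.035],max_speed=.07); print(T(),F())
y=.245
while y>.205:
    y-=.003; ctrl.movel([.5,y,.035],max_speed=.04); f=F()
    if abs(f[1])>10: break
print(y,T(),f)
ctrl.movel([.5,.26,.035]); ctrl.movel([.45,.38,.2],max_speed=.25)
p,d=vision.grab_frame("top");cv2.imwrite("pics/top5.png",p[180:380,180:440].repeat(3,0).repeat(3,1))
w=cloud("top",d>0,d)
m=(abs(w[:,2]-.063)<.006)&(w[:,1]>.185)&(w[:,1]<.3)&(abs(w[:,0]-.5)<.09); print(m.sum(),np.percentile(w[m][:,1],[2,50,98]),get_state()["time"],F())
```

```text
[0.498 0.245 0.035] [-0.1  0.4  0.9]
0.22099999999999997 [0.5   0.224 0.035] [ 0.6 10.3 -2.3]
353 [0.19758671 0.20415968 0.2100489 ] 30.6167 [-0.4 -0.3 -0.1]
```

View pics/top5.png

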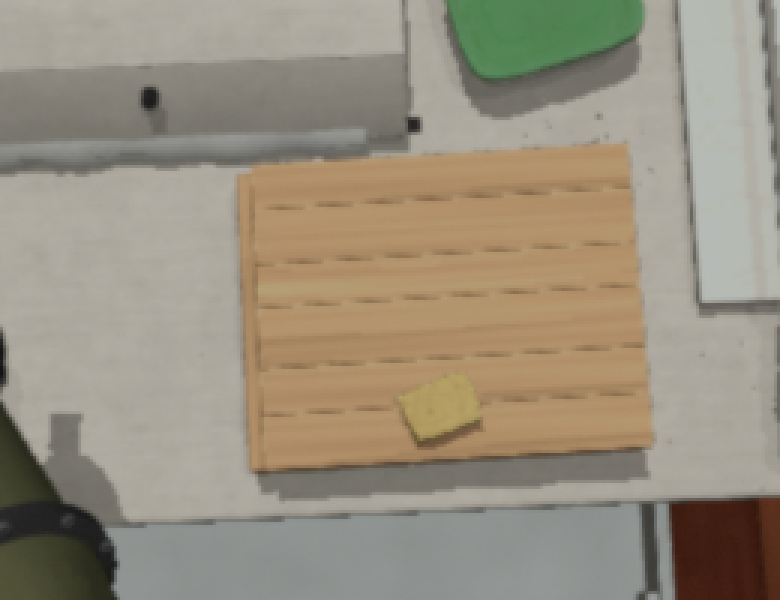

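The panel is against the board: it sits at y = 0.204 m, against 0.203 m expected. The tool contacts at each end give a travel of about 0.150 m, which matches the full stroke. The good cut is where it was, so I'm handing in.

```bash
python3 -c "
from h import *
ctrl.pause(0.5); print(ticket.close_job())"
```

```text
the job is handed in; nothing more can be done
None
```

The job is handed in at about 31 s: all three offcuts were swept into the tray, the tray was pushed home, and the pictures show the good cheese unmoved; the hand-in call returned no verdict.

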